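Scrape cured gelcoat chips off the scale plate into the waste tray

ROBOT

A 6-joint arm with a two-finger parallel gripper is mounted at the origin on the work surface. World frame = base frame: x ahead of the robot, y to its left, z up, the work surface at z = 0. Lengths are in mm, angles in rad, forces in N, time in s.
With the tool pointing down it reaches from about 325 to 875 mm from the base axis. Payload 4.4 kg.
Tool frame: the origin (TCP) lies on the centre line of the jaws, within the pads' length; the fingertips stand ahead of it and the grasp point (between the pads) lies 6 mm ahead of it (ctrl.tcp_to_tips is the z of the fingertips in the tool frame, in mm); z points along the fingers, y is the line along which they close (so a half turn about z gives the same grasp; the last joint's range is limited). The gripper opens to 85 mm and grips with 20 to 120 N. Pads are 22 mm wide; open, the fingers measure 114 mm over their backs; the gripper's body (76 mm by 85 mm) begins 54 mm behind the grasp point. The pads swing forward as they close: fully open they stand 13 mm farther back than shut.
Start: joints at [1.04, 0.207, 1.542, -0, 1.393, -0.15], TCP at [213.716, 533.81, 229.282] pointing down, gripper open.
Joint ranges: [-2.73, 2.73], [-0.86, 2.22], [0.23, 2.46], [-1.11, 4.25], [0.08, 2.63], [-2.82, 2.82]. Speed limits (rad/s): [2.79, 2.79, 3.14, 3.14, 3.14, 3.14].

INTERFACE

Orientations are given as a 3x3 rotation matrix whose columns are the frame's x, y, z axes.
In Python, from plant import ctrl, sensors, optics gives the robot as it stands. Calls block until the motion is done:
- ctrl.move_ptp(position, orientation): joint-space move of the TCP to a pose.
- ctrl.move_l(position, rot=None, vel=150, threshold=None): straight line of the TCP; rot=None keeps the orientation; vel is the mean speed in mm/s. With threshold (N) it stops when the force on the tool has changed by that much, and returns True; else False.
- ctrl.set_joints(angles): joint-space move.
- ctrl.gripper_to(opening, force=None): finger opening in mm; force is the grip in N (None keeps the last); returns when the fingers have stopped.
- ctrl.hold(seconds).
- ctrl.solve_ik(position, orientation): joint angles nearest the present ones, or None.
- sensors.read_state(): the state.
- optics.grab_frame(name): name is "side" or "top"; returns (picture, depth): 400x640x3 uint8, red, green, blue; 400x640 float32, mm along the optical axis (not along the pixel's ray), 0 where there is no reading.
- optics.camera_params(name): a dict with "mtx" (3x3 intrinsics, pixels), "k1" (the pictures are not rectified: a ray, as slopes to the right and down, at radius r is drawn at 1 + k1 r^2 times it, then the intrinsics apply), "R" (3x3) and "t" (3): a world point X has camera coordinates R X + t. Camera axes: x right, y down, z forward; pixel columns grow to the right and rows downward; lengths in mm; the calibration is good to about 2 mm. A picture is of the moment at which its call begins. camera_params takes no time and is no camera call.
A pose or a line that the arm cannot do raises ctrl.MotionError and nothing moves.
- ctrl.finish_job(): hands the job in; it is judged then, once.
The state is a dict: "t": time; "q": joint angles; "qvel": joint speeds; "tau": joint torques, N m; "eef_pos": TCP position; "eef_rot": TCP orientation; "force": force on the tool from outside, world axes, zero at the start; "wrist_torque": the same for the moment, N m; "grip_width": finger opening in mm; "grasp_force": force on a finger pad.
Only numpy, scipy, OpenCV 4.12 (cv2) and the standard library are available. Lean on these libraries where they do the work, as an engineer would, in place of code of your own. Each camera call takes 0.05 s, during which the arm holds its last target. There are 200 camera calls.

TASK

Clear the mixing scale: take the orange scraper block and wipe all four loose gelcoat chips off the dark sprung plate into the yellow waste tray at its far edge, moving the chips with the scraper only. Whenever the blade pushes chips keep it pressed down on the plate with about 10 N, following the plate as it gives: it must never skate above the plate, nor press on it with more than 25 N. Then stand the scraper upright on the blue mat, let go, and leave everything else on the bench as it was.

Things in the scene. Friction and masses are not known exactly. Their poses are not given: they have to be found in the camera images.
- scale: Bench platform scale, fixed. Origin on the table under the plate's centre, z up, x towards the waste tray (wiping direction), y across. Its square dark steel plate, 240 x 240 x 8 mm, no rims, is level when unpressed, top 64 mm above the table. Base 190 x 200 mm; a display pod 30 mm high lies under the -x edge.
- hinge (a point): Middle of the plate's hinge line: parallel to the scale's y, at plate top height, 5 mm inside the far (+x) edge. The plate hinges here on springs of untold strength: soft near its -x edge (sinks several mm, stop after 12 mm), hardly giving near the hinge. A blade wiped at constant height presses too lightly at first or far too hard later: feel the force.
- tray: Yellow open waste tray, fixed, 150 (x) x 280 (y) x 42 mm high, 4 mm walls. Origin: centre of its underside, x away from the scale; its near wall stands just under the plate's +x edge, so that what is pushed over the plate's far edge drops in.
- drip1: White round cured drip, loose: 60 mm diameter, 8 mm high at the middle, 4 mm at the sloping edge, 35 g. Origin: centre of its underside.
- drip2: As drip1.
- flake1: Pale lilac cured flake, loose: 34 mm (x) x 80 mm (y) x 5 mm, with a lump 2 mm higher in the middle, 35 g. Origin: centre of its underside.
- flake2: As flake1.
- scraper: Scraper block, loose, about 0.25 kg, standing on its blade. Origin: centre of the blade's underside, y along the blade, z up. Black rubber blade 20 mm thick (x), 120 mm long (y), up to 20 mm height; orange body 26 x 114 mm up to 44 mm; orange handle 24 mm thick (x), 76 mm long (y), from 44 to 90 mm height: grip it there from above, across x.
- mat: Blue tool mat lying on the table, fixed, 150 (x) x 170 (y) x 4 mm. Origin: centre of its underside.
- brush: Bystander: paint brush with blue handle lying flat, 180 mm long (x), 21 mm high. Origin near its middle, underside.
- bottle: Bystander: clear squeeze bottle, 70 mm diameter, 230 mm high with its spout. Origin: centre of its underside.
- cup: Bystander: ivory mixing cup, 84 mm diameter, 115 mm high. Origin: centre of its underside.
- tin: Bystander: white tin, 84 mm diameter, 105 mm high. Origin: centre of its underside.

How it is judged (in metres and radians):
On the way, in this order (a step that is already met when the one before it is completed fails the run):
1. the scraper is pressed on the plate with 4 to 25 N while all four chips are still on it (contact force between scraper and scale between 4 and 25 N and height (world z) of each of drip1, drip2, flake1, flake2 above 0.05 m), for 0.2 s.
2. all four chips lie in the waste tray (x of drip1 in the frame of tray between -0.078 and 0.078 m and y of drip1 in the frame of tray between -0.142 and 0.142 m and height (world z) of each of drip1, drip2, flake1, flake2 below 0.045 m and x of drip2 in the frame of tray between -0.078 and 0.078 m and y of drip2 in the frame of tray between -0.142 and 0.142 m and x of flake1 in the frame of tray between -0.078 and 0.078 m and y of flake1 in the frame of tray between -0.142 and 0.142 m and x of flake2 in the frame of tray between -0.078 and 0.078 m and y of flake2 in the frame of tray between -0.142 and 0.142 m), for 0.2 s.
At the end, for the whole second after the job is handed in: All four chips lie at rest in the waste tray (centres inside its walls and below 45 mm), and the scraper stands upright (within 0.1 rad) and at rest on the mat, its centre within 65 mm (mat x) and 75 mm (mat y) of the mat's centre (all of step 2 and linear speed of each of drip1, drip2, flake1, flake2, scraper below 0.02 m/s and x of scraper in the frame of mat between -0.065 and 0.065 m and y of scraper in the frame of mat between -0.075 and 0.075 m and angle between scraper's own z axis and vertical below 0.1 rad and height (world z) of scraper below 0.01 m); the robot touches nothing.
It fails at once if the scraper presses on the plate with more than 25 N (contact force between scraper and scale above 25 N).
It fails at once if the scraper pushes a chip that is on the plate while it presses on the plate with less than 1.5 N (blade not held down) (contact force between scraper and scale below 1.5 N and ((contact force between scraper and drip1 above 0.15 N and height (world z) of drip1 above 0.061 m) or (contact force between scraper and drip2 above 0.15 N and height (world z) of drip2 above 0.061 m) or (contact force between scraper and flake1 above 0.15 N and height (world z) of flake1 above 0.061 m) or (contact force between scraper and flake2 above 0.15 N and height (world z) of flake2 above 0.061 m))).
It fails at once if the robot itself pushes a chip (contact force between any of the arm, the fingers and drip1 above 0.5 N or contact force between any of the arm, the fingers and drip2 above 0.5 N or contact force between any of the arm, the fingers and flake1 above 0.5 N or contact force between any of the arm, the fingers and flake2 above 0.5 N).
It fails at once if a bystander (brush, bottle, cup, tin) is moved by more than 30 mm (distance of any of brush, bottle, cup, tin from where it was at the start of the episode above 0.03 m).
It also fails if it takes over 72 s, if anything falls off the work surface, if the arm or the gripper's body presses on something with over 40 N, if the wrist force passes 120 N, or if a joint passes its speed limit or range.

## Working session

There is one attempt and no reset: what is moved stays moved. The work goes in short steps, each a Python script; the robot and the scene stay as the last script left them, time stands still between calls to the robot, and variables do not carry over. Pictures are saved under pics/ and viewed, at most 10 in all, crops included, and the job is handed in when it is done.

```bash
ls; mkdir -p pics
cat > h.py <<'E'
import numpy as np, cv2
from plant import ctrl, sensors, optics
E
python3 - <<'E'
from h import *
for n in ("side","top"):
    p,d=optics.grab_frame(n); cv2.imwrite(f"pics/{n}0.png",p[:,:,::-1]); np.savez(f"{n}0.npz",p=p,d=d)
    c=optics.camera_params(n); print(n,c)
s=sensors.read_state(); print(s["t"],s["force"],s["eef_rot"],s["grip_width"],ctrl.tcp_to_tips)
E
```

```text
pics
side {'mtx': array([[422.21126971,   0.        , 312.9073671 ],
       [  0.        , 422.21126971, 198.40802485],
       [  0.        ,   0.        ,   1.        ]]), 'k1': -0.05163436299033209, 'R': array([[ 0.8742167 , -0.48527597,  0.0158873 ],
       [-0.30280747, -0.57049673, -0.76344031],
       [ 0.37954289,  0.66260147, -0.64568296]]), 't': array([-529.96069636,  223.68336325, 1002.53653217])}
top {'mtx': array([[398.38253537,   0.        , 327.13192805],
       [  0.        , 398.38253537, 199.89599316],
       [  0.        ,   0.        ,   1.        ]]), 'k1': -0.07254422354671118, 'R': array([[ 0.00926185, -0.99995357,  0.00266099],
       [-0.99431012, -0.00949192, -0.10610034],
       [ 0.10612067, -0.00166316, -0.99435187]]), 't': array([   3.47410414,  569.2055986 , 1246.54427536])}
0.1 [-0.16457917  0.30841335 -0.10863569] [[-9.28367966e-01  3.71660772e-01 -1.09111492e-03]
 [ 3.71662237e-01  9.28366140e-01 -1.86839643e-03]
 [ 3.18544484e-04 -2.14008561e-03 -9.99997659e-01]] 85.5260733315668 25.0
```

View pics/side0.png

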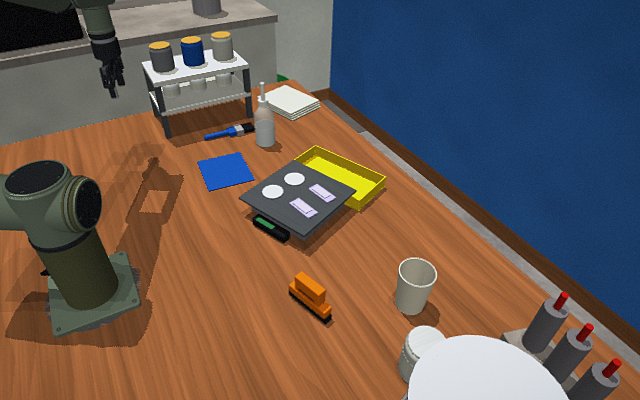

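View pics/top0.png

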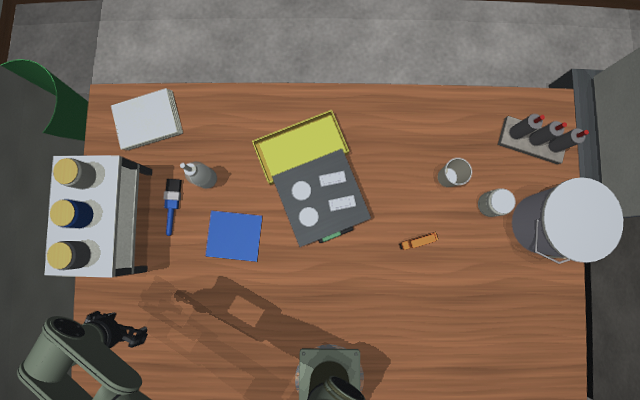

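The side view shows the scraper at about (311,292), the plate (300,200), the tray (345,177) and the mat (226,170). In the top view the scraper is at (418,241), the plate (322,197), the tray (300,145), the mat (234,236), the drips (302,190) and (308,217), and the flakes (332,178) and (342,203). The brush, bottle, cup and tin are well clear of the work.

```bash
cat >> h.py <<'E'
def rays(n,uv):
    c=optics.camera_params(n)
    s=cv2.undistortPoints(np.float64(uv).reshape(-1,1,2),c["mtx"],np.array([c["k1"],0,0,0.])).reshape(-1,2)
    return -c["R"].T@c["t"], np.c_[s,np.ones(len(s))]@c["R"]
def on_plane(n,uv,z):
    o,d=rays(n,uv); return o+d*((z-o[2])/d[:,2])[:,None]
def depth_pts(n,uv,D):
    o,d=rays(n,uv); uv=np.int32(uv); return o+d*D[uv[:,1],uv[:,0]][:,None]
def tri(uva,uvb,na="top",nb="side"):
    oa,da=rays(na,[uva]); ob,db=rays(nb,[uvb]); A=np.c_[da[0],-db[0]]
    k=np.linalg.lstsq(A,ob-oa,rcond=None)[0]; a=oa+k[0]*da[0]; b=ob+k[1]*db[0]
    return (a+b)/2, np.linalg.norm(a-b)
def blobs(p,lo,hi,roi,amin=30):
    """HSV mask in roi (u0,v0,u1,v1): contours, biggest first"""
    m=cv2.inRange(cv2.cvtColor(p,cv2.COLOR_RGB2HSV),np.array(lo),np.array(hi)); k=np.zeros_like(m)
    u0,v0,u1,v1=roi; k[v0:v1,u0:u1]=m[v0:v1,u0:u1]
    k=cv2.morphologyEx(k,cv2.MORPH_OPEN,np.ones((2,2),np.uint8))
    c=cv2.findContours(k,cv2.RETR_EXTERNAL,cv2.CHAIN_APPROX_NONE)[0]
    return sorted([x.reshape(-1,2) for x in c if cv2.contourArea(x)>amin],key=lambda x:-cv2.contourArea(x))
def fill(c):
    m=np.zeros((400,640),np.uint8); cv2.drawContours(m,[c.reshape(-1,1,2)],-1,255,-1); v,u=np.nonzero(m); return np.c_[u,v]
def rect(P): return cv2.minAreaRect(np.float32(P[:,:2]))
E
cat > see.py <<'E'
from h import *
F={n:np.load(n+"0.npz") for n in("top","side")}
R={"top":dict(plate=(260,140,385,255),mat=(200,200,270,270),scr=(390,225,445,255),tray=(245,105,355,190)),
   "side":dict(plate=(230,150,370,250),mat=(190,145,260,195),scr=(280,265,340,325),tray=(280,140,395,215))}
C=dict(plate=((0,0,30),(179,70,105)),mat=((100,120,60),(130,255,255)),scr=((5,150,90),(18,255,255)),tray=((22,120,60),(35,255,255)))
Z=dict(plate=64,mat=4,scr=90,tray=42)
for k in C:
    cc={}
    for n in F:
        b=blobs(F[n]["p"],*C[k],R[n][k]); c=b[0] if k!="scr" else np.vstack(b); cc[n]=c
        f=fill(b[0]); q=depth_pts(n,f,F[n]["d"]); r=rect(on_plane(n,c,Z[k]))
        print(k,n,"px",c.mean(0).round(1),"depth z pct",np.percentile(q[:,2],[5,50,95]).round(1),"rect",np.round(r[0],1),np.round(r[1],1),round(r[2],1))
    # two-view height from the contours' area centroids
    m=[cv2.moments(cc[n].reshape(-1,1,2)) for n in("top","side")]
    print("  tri",tri(*[(a["m10"]/a["m00"],a["m01"]/a["m00"]) for a in m]))
for nm,lo,hi in(("white",(0,0,170),(179,25,255)),("lilac",(120,20,120),(165,120,255))):
    for n in F:
        for c in blobs(F[n]["p"],lo,hi,R[n]["plate"]):
            r=rect(on_plane(n,c,70)); print(nm,n,c.mean(0).round(0),np.round(r[0],1),np.round(r[1],1),round(r[2],1))
E
python3 see.py
```

```text
plate top px [321.9 200. ] depth z pct [59.  64.6 72. ] rect [566.1  22.9] [250.1 240.2] 22.5
plate side px [298.3 199. ] depth z pct [15.6 62.5 69.6] rect [566.8  13.8] [250.9 250.4] 22.3
  tri (array([571.329718  ,  24.29651989,  42.989354  ]), np.float64(0.4735586430556752))
mat top px [234.7 236.8] depth z pct [-1.2  3.3  7.5] rect [448.8 309. ] [168.  148.3] 84.8
mat side px [225.4 172.1] depth z pct [-1.   2.2  5.3] rect [450.  304.3] [170.4 148.3] 84.9
  tri (array([449.72466532, 309.99275443,  -3.34658657]), np.float64(2.5618559502041904))
scr top px [419.8 242.2] depth z pct [-1.4 86.8 93.5] rect [ 436.7 -275.7] [ 27.6 110.7] 16.6
scr side px [310.2 299.1] depth z pct [-3.8 -0.4 88.1] rect [ 426.6 -311.6] [154.5 134.2] 61.7
  tri (array([ 438.07964801, -286.64780103,   51.39592436]), np.float64(2.917407127613659))
tray top px [300.3 146.4] depth z pct [-0.2  4.7 42.9] rect [738.   94.3] [155.8 281.4] 22.5
tray side px [344.1 175.6] depth z pct [-0.6  5.  39.2] rect [726.2  74.8] [189.8 300. ] 22.5
  tri (array([765.53977836,  94.98302146,  12.62236477]), np.float64(25.22810239862477))
white top [309. 217.] [511.3  64.5] [55.7 55.7] 0.7
white top [302. 191.] [590.5  87.4] [55.5 55.1] 45.6
white top [343. 204.] [553.6 -39.4] [33.  78.6] 11.9
white top [333. 179.] [630.3  -9.3] [32.7 78. ] 12.6
white side [273. 192.] [509.6  60.1] [53.4 57. ] 62.1
white side [295. 179.] [590.6  82.4] [52.7 58.8] 62.2
white side [303. 206.] [554.9 -35.1] [19.5 51.4] 13.1
white side [322. 192.] [631.3  -4.6] [18.5 51.6] 12.3
lilac side [304. 208.] [554.  -41.7] [36.4 82.2] 13.8
lilac side [322. 194.] [630.2 -11.4] [36.9 82.6] 11.7
```

```bash
cat > see2.py <<'E'
from h import *
F={n:np.load(n+"0.npz") for n in("top","side")}
def proj(n,X):
    c=optics.camera_params(n); return cv2.projectPoints(np.float64(X),cv2.Rodrigues(c["R"])[0],c["t"],c["mtx"],np.array([c["k1"],0,0,0.]))[0].reshape(-1,2)
def zmask(n,roi,lo,hi):
    u0,v0,u1,v1=roi; v,u=np.mgrid[v0:v1,u0:u1]; uv=np.c_[u.ravel(),v.ravel()]
    D=cv2.medianBlur(F[n]["d"],5); P=depth_pts(n,uv,D); k=(P[:,2]>lo)&(P[:,2]<hi); m=np.zeros((400,640),np.uint8); m[uv[k,1],uv[k,0]]=255
    m=cv2.morphologyEx(m,cv2.MORPH_OPEN,np.ones((3,3))); c=max(cv2.findContours(m,0,1)[0],key=cv2.contourArea).reshape(-1,2)
    return c,P[k]
for n,rp,rs in(("top",(255,135,385,255),(390,225,445,258)),("side",(230,150,370,250),(280,265,340,325))):
    for nm,roi,lo,hi,z in(("plate",rp,53,78,64),("scr",rs,70,105,90)):
        c,P=zmask(n,roi,lo,hi); m=cv2.moments(c.reshape(-1,1,2)); print(n,nm,"z",np.median(P[:,2]).round(1),"xy",np.median(P[:,:2],0).round(1),"cen",np.round((m["m10"]/m["m00"],m["m01"]/m["m00"]),1),[np.round(x,1) for x in rect(on_plane(n,c,z))])
a=np.deg2rad(22.5); Rz=np.array([[np.cos(a),-np.sin(a)],[np.sin(a),np.cos(a)]])
def box(cx,cy,hx,hy,z,R): return np.c_[np.array([[-hx,-hy],[hx,-hy],[hx,hy],[-hx,hy]])@R.T+[cx,cy],np.full(4,z)]
b=np.deg2rad(16.6); Rs=np.array([[np.cos(b),-np.sin(b)],[np.sin(b),np.cos(b)]])
out=[]
for n,roi in(("top",(250,100,450,260)),("side",(230,140,400,330))):
    p=F[n]["p"][:,:,::-1].copy(); u0,v0,u1,v1=roi; s=4 if n=="top" else 3
    big=cv2.resize(p[v0:v1,u0:u1],None,fx=s,fy=s,interpolation=cv2.INTER_CUBIC)
    for X,col in((box(570,24.5,120,120,64,Rz),(0,255,255)),(box(739,95,75,140,42,Rz),(255,0,255)),(box(436,-276,12,38,90,Rs),(0,255,0))):
        cv2.polylines(big,[np.int32((proj(n,X)-[u0-.0,v0]+.5)*s)],True,col,1)
    cv2.imwrite(f"pics/ov_{n}.png",big)
E
python3 see2.py
```

```text
top plate z 64.2 xy [574.7  28.1] cen [321.  196.9] [array([576.7,  28. ]), array([240.7, 239.8]), np.float64(22.5)]
top scr z 89.4 xy [ 442.8 -280.7] cen [422.  240.5] [array([ 441.7, -280.5]), array([25.7, 78.7]), np.float64(16.0)]
side plate z 62.5 xy [562.1  17.1] cen [297.4 196.7] [array([569.7,  26.8]), array([243. , 242.3]), np.float64(22.6)]
side scr z 87.1 xy [ 436.2 -287.1] cen [309.3 285.3] [array([ 434.1, -289.1]), array([32.8, 84.4]), np.float64(17.0)]
```

View pics/ov_top.png

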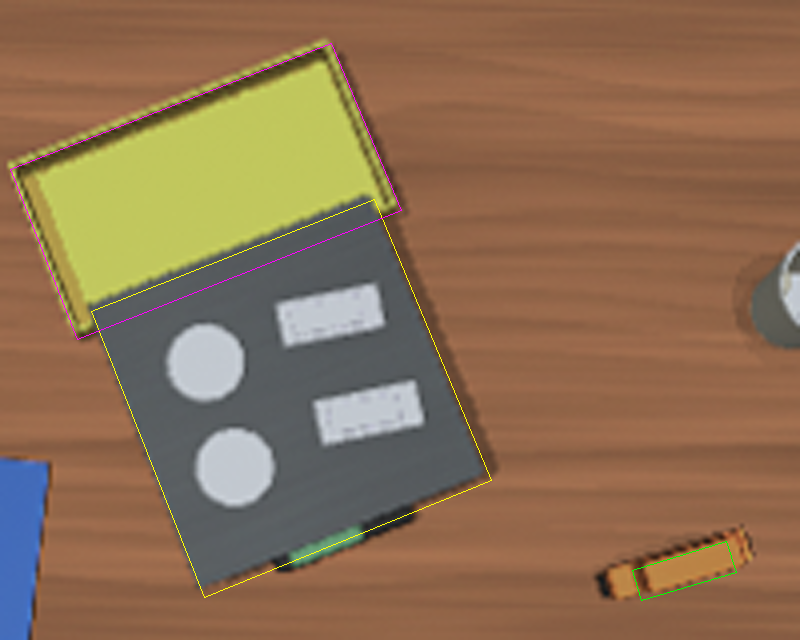

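View pics/ov_side.png

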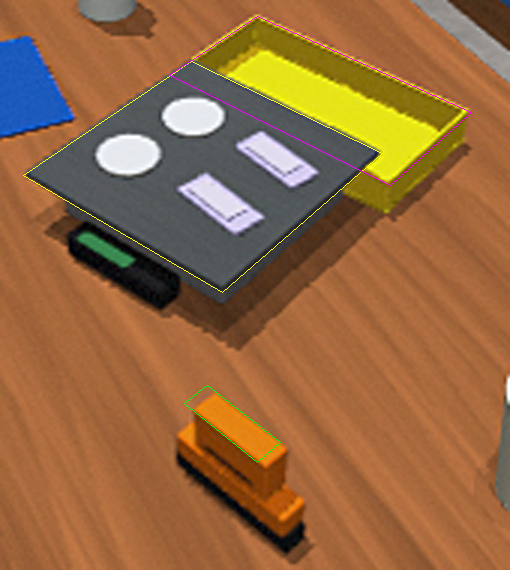

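The overlays show the plate fits the side view well and sits about 1 px (3 mm) off in the top view, which is within calibration. The handle top's centre is at (688,571) in the top crop, or full-frame (421.5,242.2). In the side crop it is at (239,428), or (309.2,282.2).

Run:
```python
from h import *
print(tri((421.5,242.2),(309.2,282.2)))
print(on_plane("top",[(421.5,242.2)],90),on_plane("side",[(309.2,282.2)],90))
# plate corners, top crop /4, side crop /3 : far-right, near-right, far-left
z=lambda q,s,o:(q[0]/s+o[0]-.5,q[1]/s+o[1]-.5)
for a,b in(((375,197),(381,152)),((492,470),(222,292)),((90,307),(195,62)),((202,587),(26,175))):
    print(tri(z(a,4,(250,100)),z(b,3,(230,140))))
a=np.deg2rad(22.5); R=np.array([[np.cos(a),-np.sin(a)],[np.sin(a),np.cos(a)]])
for c in([511,62.8],[590.5,85.5],[553.8,-40],[630.2,-10]): print((np.array(c)-[573,26.5])@R)
```

```text
(array([ 437.8582552 , -280.22807815,   86.98783038]), np.float64(3.3346347981830378))
[[ 436.3187379 -278.8313314   90.       ]] [[ 438.27497103 -282.84751485   90.        ]]
(array([727.30743075, -39.98779422,  65.6844386 ]), np.float64(2.7223570576435265))
(array([ 509.65535325, -131.29046708,   62.29358207]), np.float64(8.313994177865935))
(array([639.90377639, 183.25775723,  59.80068256]), np.float64(1.1882836156708232))
(array([418.79348422,  92.1818513 ,  60.36728514]), np.float64(4.433858026947235))
[-43.38912242  57.26319984]
[38.74621433 47.81193235]
[-43.18693528 -54.09046701]
[ 38.87796398 -55.61109527]
```

Heights check out: plate corners at about 60–66 mm (64 given) and handle top at about 87 mm (90 given). In the scale frame the drips lie near y=+52 and the flakes near y=-55, so two lanes are needed. Grasping next.

```bash
cat >> h.py <<'E'
A=np.deg2rad(22.5); SC=np.array([573.,26.5]); RS=np.array([[np.cos(A),-np.sin(A)],[np.sin(A),np.cos(A)]])
def S(x,y): return SC+RS@[x,y]           # scale frame -> world xy
def tool(deg):                            # tool down, jaws closing along deg
    a=np.deg2rad(deg); y=np.array([np.cos(a),np.sin(a),0]); z=np.array([0,0,-1.]); return np.c_[np.cross(y,z),y,z]
def st(k="force"): return np.array(sensors.read_state()[k])
def fz(n=6):
    v=[]
    for _ in range(n): v.append(st()[2]); ctrl.hold(0.02)
    return np.mean(v)
E
python3 - <<'E'
from h import *
for o in(0,180):
    for nm,p,d in(("scr",[437.5,-280.5,76],16.4),("l1",[*S(-98,54),140],22.5),("l1e",[*S(115,54),140],22.5),("l2e",[*S(115,-57),140],22.5),("mat",[449,307,80],85),("mat",[449,307,80],22.5)):
        q=ctrl.solve_ik(p,tool(d+o)); print(o,nm,None if q is None else np.round(q,2))
E
```

```text
0 scr [-0.74  0.27  1.81 -0.    1.06 -1.02]
0 l1 [-0.1   0.07  1.9  -0.    1.18 -0.5 ]
0 l1e [ 0.05  0.48  1.37 -0.    1.29 -0.34]
0 l2e [-0.1   0.54  1.28 -0.    1.32 -0.49]
0 mat [ 0.44  0.31  1.75 -0.    1.08 -1.04]
0 mat [ 0.44  0.31  1.75 -0.    1.08  0.05]
180 scr [-0.74  0.27  1.81 -0.    1.06  2.12]
180 l1 [-0.1   0.07  1.9  -0.    1.18  2.65]
180 l1e [ 0.05  0.48  1.37 -0.    1.29  2.8 ]
180 l2e [-0.1   0.54  1.28 -0.    1.32  2.65]
180 mat [ 0.44  0.31  1.75 -0.    1.08  2.1 ]
180 mat None
```

Run:
```python
from h import *
T=tool(16.4)
ctrl.move_ptp([437.5,-280.5,200],T)
hit=ctrl.move_l([437.5,-280.5,76],vel=120,threshold=6); print("hit",hit,st("eef_pos"))
print(ctrl.gripper_to(0,80)); s=sensors.read_state(); print(s["t"],s["grip_width"],s["grasp_force"],s["eef_pos"],s["force"])
if 20<s["grip_width"]<28:
    ctrl.move_l([437.5,-280.5,190],vel=150); s=sensors.read_state(); print(s["t"],s["grip_width"],s["grasp_force"],s["force"],fz())
    for n in("side","top"):
        p,d=optics.grab_frame(n); cv2.imwrite(f"pics/{n}1.png",p[:,:,::-1])
        u0,v0=(220,180) if n=="side" else (330,150); 
        cv2.imwrite(f"pics/{n}1c.png",cv2.resize(p[v0:v0+150,u0:u0+200,::-1],None,fx=3,fy=3))
```

```text
hit False [ 438.14661836 -281.06544734   76.84624704]
False
4.85 21.551691746843193 80.42521349270828 [ 438.08709274 -280.86277759   76.61957527] [0.90480469 0.93907664 3.4697406 ]
5.7583 21.75044453647259 79.75267408881336 [ 0.07663046  0.50177932 -2.88319724] -2.259304901125427
```

View pics/side1c.png

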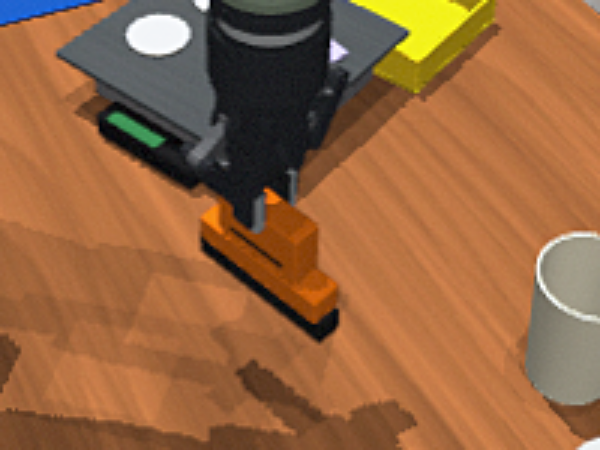

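The scraper hangs level in the jaws (blade's left end at crop (203,243), right end at (320,335)). I'll check how it's centred by casting those points at the blade's height.

Run:
```python
from h import *
p=on_plane("side",[(220+203/3-.5,180+243/3-.5),(220+320/3-.5,180+335/3-.5)],190-76.6); print(p)
e=st("eef_pos"); d=p.mean(0)-e; T=st("eef_rot"); print(e,"len",np.linalg.norm(p[1]-p[0]),"ang",np.rad2deg(np.arctan2(*(p[0]-p[1])[[1,0]]))-90,"mid offset in tool x,y",d@T[:,0],d@T[:,1])
```

```text
[[ 415.06115585 -222.46276024  113.4       ]
 [ 448.95445441 -336.46950059  113.4       ]]
[ 436.80771517 -279.89669137  188.56628751] len 118.93818786918065 ang 16.55679560634755 mid offset in tool x,y 1.5878941797843684 -4.371472319528803
```

```bash
cat >> h.py <<'E'
def touch(x,y,H=76.6):
    """hover, tare, come down on the plate at (x,y) of the scale frame, settle at ~9 N"""
    T=tool(22.5); p=S(x,y)
    ctrl.move_ptp([*p,64+H+60],T); ctrl.move_l([*p,64+H+14],vel=100); ctrl.hold(.2); b=fz(10)
    hit=ctrl.move_l([*p,64+H-8],vel=20,threshold=4); z=st("eef_pos")[2]; f=fz(4)-b
    print("tare",b,"hit",hit,"z",z,"F",f); return b,hit,z
E
python3 - <<'E'
from h import *
b,hit,z=touch(-98,54); L=[]; p=S(-98,54); zc=z
for i in range(8):
    f=fz(4)-b; L.append((round(zc,2),round(st("eef_pos")[2],2),round(f,2)))
    if f>13: break
    if abs(f-9)<.6: break
    zc-=np.clip((9-f)/3,-1,1); ctrl.move_l([*p,zc],vel=20)
print(L,st(),st("eef_pos"),S(-98,54),sensors.read_state()["t"])
np.savetxt("tare.txt",[b,zc])
E
```

```text
tare -2.0230481455391667 hit True z 138.2914055672485 F 4.982193759073906
[(np.float64(138.29), np.float64(138.35), np.float64(4.24)), (np.float64(137.29), np.float64(137.48), np.float64(6.48)), (np.float64(136.45), np.float64(136.7), np.float64(7.49)), (np.float64(135.95), np.float64(136.3), np.float64(8.3)), (np.float64(135.72), np.float64(136.11), np.float64(8.47))] [-0.45502035  1.70059279  6.46504539] [461.94234492  39.03665572 136.11411468] [461.79490047  38.88651838] 10.3333
```

```bash
cat >> h.py <<'E'
def wipe(x,y,b,zc,xe=116,step=4,F=9.5,K=76000.,ka=14.):
    """wipe along the scale's x with force feedback; zc: commanded TCP height"""
    log=[]; sink=lambda x:F*max(115-(x+10),5)**2/K; stalls=0
    while True:
        f=fz(3)-b; k=1/(max(105-x,5)**2/K+1/ka)
        log.append((round(x),round(float(zc),2),round(float(f),1)))
        corr=np.clip((f-F)*.6/k,-1.5,1)
        if f<4.5 or f>15:                      # settle before going on
            zc+=corr; ctrl.move_l([*S(x,y),zc],vel=20); stalls+=1
            if stalls>25: print("stalled"); break
            continue
        if x>=xe: break
        xn=min(x+step,xe); zc+=corr+sink(x)-sink(xn); x=xn
        if ctrl.move_l([*S(x,y),zc],vel=40,threshold=9): print("thr",x,st()-[0,0,b])
    print(log); return x,zc
E
python3 - <<'E'
from h import *
b,zc=np.loadtxt("tare.txt")
x,zc=wipe(-98,54,b,zc)
print(st("eef_pos"),S(x,54),sensors.read_state()["t"])
for n in("side","top"):
    p,d=optics.grab_frame(n); cv2.imwrite(f"pics/{n}2.png",p[:,:,::-1])
    u0,v0=(220,130) if n=="side" else (230,100)
    cv2.imwrite(f"pics/{n}2c.png",cv2.resize(p[v0:v0+150,u0:u0+200,::-1],None,fx=3,fy=3))
E
```

```text
[(-98, 135.72, 8.7), (-94, 135.63, 10.2), (-90, 136.08, 9.6), (-86, 136.31, 9.6), (-82, 136.54, 9.8), (-78, 136.82, 9.8), (-74, 137.08, 9.3), (-70, 137.19, 10.1), (-66, 137.54, 9.6), (-62, 137.73, 9.5), (-58, 137.89, 9.1), (-54, 137.95, 9.5), (-50, 138.1, 9.6), (-46, 138.28, 9.2), (-42, 138.36, 10.0), (-38, 138.62, 9.6), (-34, 138.78, 9.1), (-30, 138.84, 9.4), (-26, 138.95, 9.2), (-22, 139.02, 9.9), (-18, 139.22, 9.4), (-14, 139.32, 9.5), (-10, 139.44, 8.9), (-6, 139.46, 9.4), (-2, 139.55, 9.2), (2, 139.63, 9.6), (6, 139.74, 9.0), (10, 139.77, 9.3), (14, 139.84, 9.5), (18, 139.93, 8.9), (22, 139.96, 9.1), (26, 140.0, 9.2), (30, 140.05, 10.0), (34, 140.16, 9.2), (38, 140.21, 9.4), (42, 140.26, 9.2), (46, 140.3, 9.0), (50, 140.33, 9.5), (54, 140.38, 9.3), (58, 140.42, 9.4), (62, 140.46, 9.4), (66, 140.49, 9.2), (70, 140.51, 9.2), (74, 140.53, 9.2), (78, 140.54, 9.0), (82, 140.54, 8.7), (86, 140.52, 9.5), (90, 140.54, 9.1), (94, 140.53, 8.6), (98, 140.5, 8.8), (102, 140.48, 9.1), (106, 140.46, 9.3), (110, 140.45, 8.7), (114, 140.42, 9.4), (116, 140.41, 9.7)]
[657.90686944 119.69541886 140.49278868] [659.50512042 120.78077291] 26.5833
```

View pics/side2c.png

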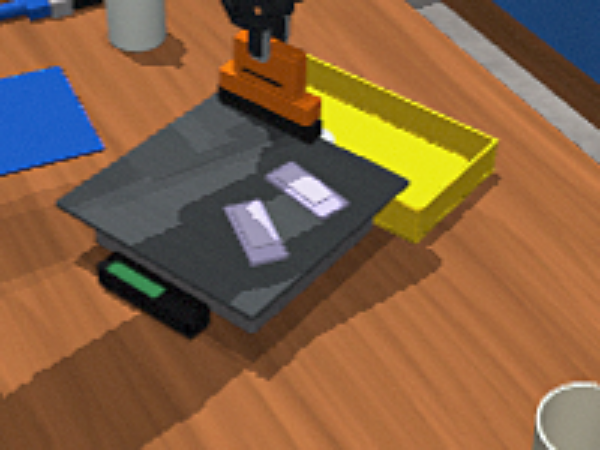

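The force stayed at 9–10 N the whole way. The blade now stands at the far edge, near (270,110), and something white shows at (325,132). The near flake has been turned. I'll check the top view before lifting.

View pics/top2c.png

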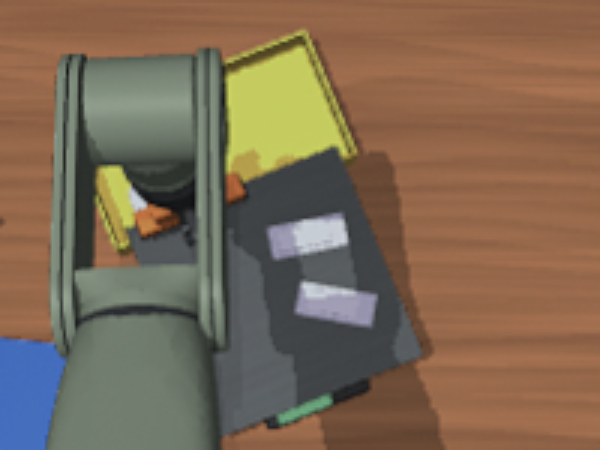

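Run:
```python
from h import *
b,_=np.loadtxt("tare.txt")
x,zc=wipe(116,54,b,140.42,xe=120,step=2)
ctrl.move_l([*S(x-8,54),zc+.05],vel=30); print("F back",fz(3)-b)
ctrl.move_l([*S(x-8,54),zc+60],vel=120)
ctrl.move_ptp([*S(-60,180),240],tool(22.5))
for n in("side","top"):
    p,d=optics.grab_frame(n); cv2.imwrite(f"pics/{n}3.png",p[:,:,::-1]); np.savez(f"{n}3.npz",p=p,d=d)
    u0,v0=(220,110) if n=="side" else (230,100)
    cv2.imwrite(f"pics/{n}3c.png",cv2.resize(p[v0:v0+150,u0:u0+190,::-1],None,fx=2,fy=2))
cv2.imwrite("pics/both3.png",np.hstack([cv2.imread("pics/side3c.png"),cv2.imread("pics/top3c.png")]))
q=np.array([(303,282),(377,290),(370,327),(297,315),(268,225),(343,212),(347,245),(275,259)])/3+[230,100]-.5
print(((on_plane("top",q,69)[:,:2]-SC)@RS).round(0).tolist(),sensors.read_state()["t"])
```

```text
[(116, 140.42, 9.7), (118, 140.43, 9.2), (120, 140.42, 9.9)]
F back 6.146841821877428
[[1.0, -30.0], [-36.0, -99.0], [-69.0, -77.0], [-29.0, -12.0], [70.0, -19.0], [53.0, -97.0], [19.0, -87.0], [34.0, -12.0]] 29.425
```

View pics/both3.png

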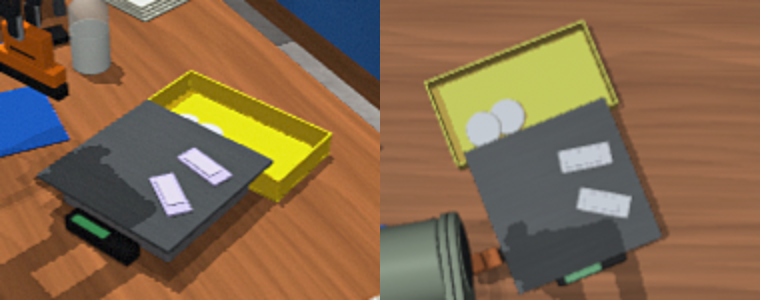

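Both drips lie in the tray, at (483,128) and (505,117) in the right panel. The flakes span y of about -99 to -12 on the plate, so a lane at y=-56 covers both.

Run:
```python
from h import *
b,hit,z=touch(-98,-56)
if hit:
    x,zc=wipe(-98,-56,b,z-1.5 if False else z,xe=120)
    print(x,zc,sensors.read_state()["t"])
    if x>=120:
        ctrl.move_l([*S(x-8,-56),zc+.05],vel=30); print("F back",fz(3)-b)
        ctrl.move_l([*S(x-8,-56),zc+60],vel=120)
        ctrl.move_ptp([449,307,180],tool(85))
        for n in("side","top"):
            p,d=optics.grab_frame(n); cv2.imwrite(f"pics/{n}4.png",p[:,:,::-1])
            u0,v0=(190,110) if n=="side" else (190,100)
            cv2.imwrite(f"pics/{n}4c.png",cv2.resize(p[v0:v0+150,u0:u0+190,::-1],None,fx=2,fy=2))
        cv2.imwrite("pics/both4.png",np.hstack([cv2.imread("pics/side4c.png"),cv2.imread("pics/top4c.png")]))
        print(sensors.read_state()["t"])
```

```text
tare -2.1922364723756975 hit True z 138.52844511662747 F 5.685166372644275
[(-98, 138.53, 5.3), (-94, 137.23, 7.2), (-90, 136.61, 9.3), (-86, 136.74, 8.7), (-82, 136.67, 9.3), (-78, 136.79, 9.3), (-74, 136.93, 9.9), (-70, 137.23, 9.0), (-66, 137.26, 8.9), (-62, 137.28, 9.9), (-58, 137.55, 9.5), (-54, 137.7, 9.4), (-50, 137.83, 8.9), (-46, 137.83, 9.6), (-42, 138.0, 9.8), (-38, 138.22, 9.4), (-34, 138.33, 9.1), (-30, 138.4, 9.3), (-26, 138.49, 9.4), (-22, 138.61, 8.7), (-18, 138.6, 9.9), (-14, 138.78, 9.6), (-10, 138.91, 9.3), (-6, 138.99, 9.7), (-2, 139.13, 9.0), (2, 139.17, 9.3), (6, 139.25, 9.1), (10, 139.29, 9.2), (14, 139.35, 9.6), (18, 139.45, 9.6), (22, 139.54, 8.9), (26, 139.56, 9.7), (30, 139.66, 9.9), (34, 139.77, 9.5), (38, 139.83, 9.5), (42, 139.9, 9.6), (46, 139.96, 8.7), (50, 139.96, 9.2), (54, 140.0, 9.6), (58, 140.06, 9.5), (62, 140.1, 9.5), (66, 140.14, 8.9), (70, 140.15, 8.5), (74, 140.13, 8.8), (78, 140.13, 8.6), (82, 140.11, 8.8), (86, 140.09, 9.4), (90, 140.11, 9.0), (94, 140.1, 8.6), (98, 140.07, 9.1), (102, 140.05, 9.0), (106, 140.03, 9.1), (110, 140.01, 9.3), (114, 140.0, 9.0), (118, 139.98, 8.8), (120, 139.95, 9.6)]
120 139.95335176724475 48.7833
F back 6.105403534278253
51.425
```

View pics/both4.png

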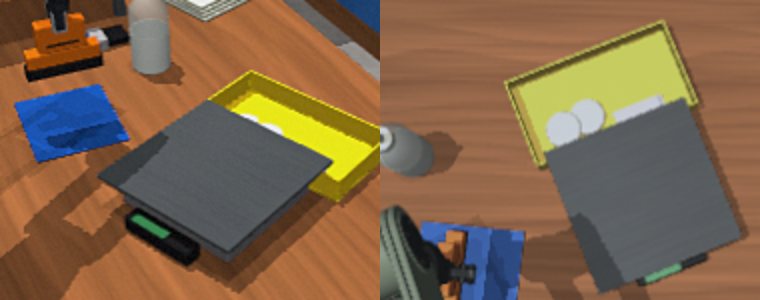

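The plate is empty. Both drips are at (563,128) and (586,117) in the right panel, and at least one flake is at (640,108). I'll set the scraper down on the mat, then check the second flake close up.

Run:
```python
from h import *
p=[449.3,307]
ctrl.move_l([*p,92],vel=120); h=ctrl.move_l([*p,77],vel=15,threshold=3); z=st("eef_pos"); print(h,z,st())
z=z[2]
ctrl.gripper_to(85); ctrl.move_l([*p,z+110],vel=150)
ctrl.move_ptp([230,480,230],tool(85)); t=sensors.read_state(); print(t["t"],t["grip_width"])
for n in("side","top"):
    q,d=optics.grab_frame(n); cv2.imwrite(f"pics/{n}5.png",q[:,:,::-1]); np.savez(f"{n}5.npz",p=q,d=d)
    u0,v0=(190,120) if n=="side" else (200,105)
    cv2.imwrite(f"pics/{n}5c.png",cv2.resize(q[v0:v0+(100 if n=='side' else 165),u0:u0+200,::-1],(800,400) if n=='side' else None,fx=2,fy=2))
t=cv2.imread("pics/top5.png")
a=cv2.resize(t[105:185,245:365],(400,267),interpolation=cv2.INTER_CUBIC); c=cv2.resize(t[200:273,190:300],(400,267))
s=cv2.imread("pics/side5.png")[110:220,190:400]; s=cv2.resize(s,(630,330))
cv2.imwrite("pics/both5.png",np.vstack([np.hstack([a,c]),cv2.copyMakeBorder(s,0,0,0,170,0)]))
for n in("side","top"):
    F=np.load(n+"5.npz"); roi=(245,105,360,190) if n=="top" else (280,130,400,215)
    for nm,lo,hi in(("pale",(0,0,140),(179,60,255)),("lilac",(120,15,80),(165,120,255))):
        for k in blobs(F["p"],lo,hi,roi,8):
            P=depth_pts(n,fill(k),F["d"]); print(n,nm,k.mean(0).round(),"z",np.percentile(P[:,2],[10,50,90]).round(1),[np.round(x,1) for x in rect(on_plane(n,k,10))])
```

```text
True [449.08474826 307.02235742  80.58912517] [-2.95173832e-01  1.18314920e-03  4.97179964e+00]
55.6583 84.8632841787412
side pale [382. 148.] z [-759.4 -752.3 -744.8] [array([978.3, 169.5]), array([ 37.1, 230.7]), np.float64(0.0)]
side pale [327. 175.] z [ 5.9 10.5 62.3] [array([728.8, 125.4]), array([12.6, 32.6]), np.float64(21.5)]
side pale [316. 169.] z [ 2.1 15.9 60.3] [array([710. , 168.4]), array([11.1, 27.8]), np.float64(27.8)]
top pale [288. 162.] z [ 8.7 13.8 21.4] [array([697.5, 138.6]), array([ 57.4, 101. ]), np.float64(23.5)]
top pale [320. 155.] z [15.4 20.  65.2] [array([720.7,  33.7]), array([21.2, 86.5]), np.float64(22.8)]
```

View pics/both5.png

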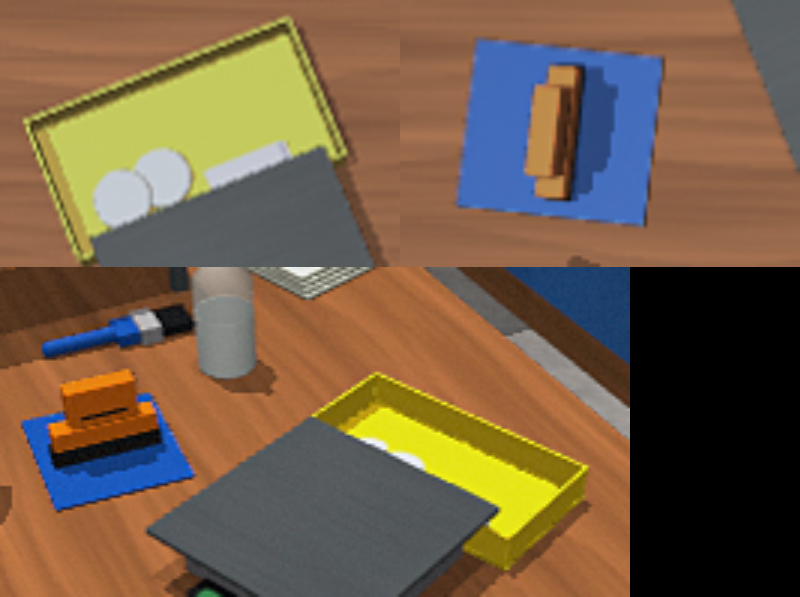

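Run:
```python
from h import *
F=np.load("top5.npz"); p=F["p"].astype(int)
for v in range(144,166): print(v," ".join("%3d/%-4d"%(p[v,u,2],p[v,u,0]-p[v,u,2]) for u in range(304,336)))
D=np.median([optics.grab_frame("top")[1] for _ in range(12)],0)
v,u=np.mgrid[144:166,304:336]; Z=depth_pts("top",np.c_[u.ravel(),v.ravel()],D)[:,2].reshape(v.shape)
print(np.array2string(Z.round().astype(int),max_line_width=250)); print(sensors.read_state()["t"])
```

```text
144  94/102   94/102   95/101   94/102   94/102   95/102   94/102   94/101   94/102   94/102   95/101   94/102   95/101   94/102   94/102   94/102   94/102   94/102   94/102   94/102   94/102   94/102   95/101   94/102   94/102   94/102   94/102   94/102   94/101   94/102   95/101   94/102 
145  94/102   95/101   94/102   94/102   94/102   94/102   94/102   95/101   95/101   94/102   94/102   94/102   94/102   94/102   94/102   94/102   94/102   95/101   94/102   95/101   94/102   94/102   94/101   94/102   93/103   93/103   94/102   94/102   94/102   94/102   94/102   94/101 
146  94/102   94/102   94/101   95/101   95/101   94/101   94/102   94/102   95/101   94/102   94/101   94/102   95/101   94/102   95/101   94/102   95/101   95/101   94/101   94/102   93/103   92/104   91/105   89/107   88/108   94/102   99/97    93/103   94/102   94/102   94/102   94/102 
147  94/102   95/102   95/101   95/101   94/102   94/102   95/101   94/102   94/102   95/101   94/102   94/102   95/101   95/101   94/102   94/102   94/102   94/102   94/102   92/104   90/106   93/103  108/88   143/53   169/
[... 6810 characters left out ...]
[ 5  5  3  6 17 19 17 18 17 65 64 64 64 64 65 65 65 65 63 65 66 64 63 64 65 63 64 63 64 64 65 65]
 [ 5  4  4  4 19 18 18 64 64 63 63 62 64 63 64 65 64 62 64 64 64 62 64 64 64 64 64 65 65 64 62 66]
 [ 2  5  3  3 61 65 64 65 64 64 64 66 63 64 63 64 64 64 65 63 65 65 64 64 63 64 66 66 63 64 63 63]
 [ 4  4 63 64 64 65 64 64 66 64 63 63 64 65 63 65 64 66 63 66 64 64 63 64 64 62 65 64 64 64 64 66]
 [62 64 64 63 64 63 63 64 64 64 64 63 63 64 64 64 66 64 64 66 64 64 64 63 64 64 64 65 63 65 65 65]
 [63 65 65 64 65 63 63 64 63 64 65 63 63 64 64 63 64 64 66 65 64 64 65 64 63 64 65 64 64 64 65 62]
 [63 65 64 64 64 65 64 63 64 65 65 65 64 63 65 64 64 64 64 64 63 65 64 64 64 64 63 66 63 65 62 65]]
56.3583
```

The averaged depth shows the flakes stacked flat in the tray: floor at 4 mm, lower flake about 12 mm, upper about 18 mm. All four chips are in, and the scraper stands in the middle of the mat.

```bash
python3 -c "
from h import *
print(ctrl.finish_job())"
```

```text
the job is handed in; nothing more can be done
None
```

The job is handed in at about 56 s (no verdict was returned): all four chips lie in the waste tray, wiped at about 9–10 N by force reading; the scraper stands on the mat, released, and no bystander was touched as far as I could see.

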